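Hold the hand lens over the small petri dish

ROBOT

A 6-joint arm with a two-finger parallel gripper is mounted at the origin on a cart in front of the work surface, level with it; the furniture and walls round the work are solid. World frame = base frame: x ahead of the robot, y to its left, z up, the work surface at z = 0. Lengths are in m, angles in rad, forces in N, time in s.
With the tool pointing down it reaches from about 0.25 to 0.725 m from the base axis. Payload 9.7 kg.
Tool frame: the origin (TCP) lies between the finger pads; the fingertips stand 11 mm ahead of it and the grasp point (between the pads) lies 8 mm behind it; z points along the fingers, y is the line along which they close (so a half turn about z gives the same grasp; the last joint's range is limited). The gripper opens to 85 mm and grips with 20 to 120 N. Pads are 22 mm wide; open, the fingers measure 114 mm over their backs; the gripper's body (76 mm by 85 mm) begins 54 mm behind the grasp point. The pads swing forward as they close: fully open they stand 13 mm farther back than shut.
Start: joints at [1.166, 0.087, 0.176, 1.66, 0, 1.571], TCP at [0.217, 0.506, 0.242] pointing down, gripper open.
Joint ranges: [-3.13, 3.13], [-0.85, 1.81], [-1.15, 1.24], [-2.2, 2.28], [-1.44, 1.52], [-3.14, 3.14]. Speed limits (rad/s): [2.22, 2.22, 2.57, 3.14, 3.14, 3.14].

INTERFACE

Orientations are given as a unit quaternion [x, y, z, w].
In Python, from station import * gives the robot as it stands.
- The arm moves only by the tool drive_tool, never from a script. Its argument "steps" is a list of rows, each a list of 7 numbers: the shift along the tool's x, y, z in mm, then the turn, a rotation vector about the tool's x, y, z in rad, then the gripper command: -1 is shut, 1 is fully open, values between are in proportion. In form: [[x, y, z, rx, ry, rz, claw], ...]. A call has exactly 8 rows; each row shifts and turns the commanded pose from where the row before left it, along the tool's axes as they then stand; what a row does not reach is not made up. A row lasts 1/10 s, in which the tool goes at most 50 mm and 8.59 degrees, less where a joint would pass 70% of its speed; a pose out of reach is approached as far as the arm can. A call with a gripper value outside its range is refused whole. The fingers move at their own pace and stop on an object; "newtons" is the grip in N (left out, the last holds). Time passes only in rows, so rows that do not move let the fingers close, or fill a call up. It gives the time, the measured TCP pose, the force, the opening and the grip force at its end, in the units of the state.
- state(): the state, without advancing time (a new reading comes with each control period).
- grab_frame(name): name is "scene" or "side" or "wrist"; returns a dict with "frame" (400x640x3 uint8, red, green, blue), "z_map" (400x640 float32, m along the optical axis (not along the pixel's ray), 0 where there is no reading), "fx", "fy", "cx", "cy" (pixels), "dist_coeffs" ([k1, k2, p1, p2, k3] as OpenCV has them; the pictures are not rectified), "world_from_camera" (4x4, takes a point from camera to world coordinates); the wrist camera has in their place "tool_from_camera" (4x4, takes a point from camera to tool coordinates, whose origin is the TCP and whose axes are the flange's). Camera axes: x right, y down, z forward; pixel columns grow to the right and rows downward; lengths in m; the calibration is good to about 2 mm. A picture is of the moment at which its call begins: read the wrist's pose just before it.
- sign_off(): hands the job in; it is judged then, once.
The state is a dict: "clock": time; "joints": joint angles; "dq": joint speeds; "effort": joint torques, N m; "position": TCP position; "orientation": TCP orientation; "force": force on the tool from outside, world axes, zero at the start; "ft_torque": the same for the moment, N m; "grip_width": finger opening in m; "gripper_force": force on a finger pad.
Only numpy, scipy, OpenCV 4.12 (cv2) and the standard library are available. Lean on these libraries where they do the work, as an engineer would, in place of code of your own. Each camera call takes 0.05 s, during which the arm holds its last target. There are 200 camera calls.

TASK

Draw the hand lens out of its slanted desk stand and hold it by its handle over the small petri dish, the glass level and centred over the dish, about ten centimetres above the table, so that someone can look through it. Finish still holding the lens there, steady and clear of everything else, and leave all the petri dishes where they stand.

Things in the scene. Friction and masses are not known exactly. Their poses are not given: they have to be found in the camera images.
- magnifier: black hand lens, 127 x 52 x 9 mm, 35 g: round framed glass 52 mm across, centre at x = +37 mm; straight bar handle 12 mm wide (y), 9 mm thick (z), from x = -63 to +12 mm. Origin: middle of the length, on the underside. x runs along the handle to the glass, z is normal to the glass. It starts in the stand, glass end up, x rising 36 to 40 degrees from level. Level when z is vertical
- lens_centre (a point): centre of the round glass, at mid thickness
- handle_grip (a point): place to grip: on the handle's centre line, 8 mm behind the lens's origin and 19 mm outside the sleeve's mouth at the start; pinch the handle across its 12 mm width (along the lens's y). The free length of handle between sleeve and glass frame is 39 mm.
- lens_stand: fixed desk stand: dark base 105 x 75 mm, top 12 mm above the table, thin post, and a grey open sleeve, 20 x 17 mm outside, rising at 40 degrees towards the stand's +x. Origin on the table under the sleeve's mouth; z up. The handle sits 36 mm deep with 1 mm play, held only by its weight: draw it over 36 mm straight out along the lens's own x, up and forward
- stand_mouth (a point): centre of the sleeve's mouth, 85 mm above the table
- small_dish: the small round covered petri dish, white and clear, 60 mm across, 14 mm high, loose on the table; origin at the centre of its underside
- large_dish_a: a large petri dish, 90 mm across, 15 mm high, loose on the table; to be left alone; origin at the centre of its underside
- large_dish_b: another large petri dish, 90 mm across, 14 mm high, loose on the table; to be left alone; origin at the centre of its underside
Mind the look-alikes: they are no part of the job. What is shaped like the magnifier but yellow is not meant.

How it is judged:
By the outcome, as a careful person would: the job done as asked, in the order asked, and still so for the second after the job is handed in, while the arm keeps its last pose, push and grip.
It also fails if it takes over 32 s, if anything falls off the work surface, if the arm or the gripper's body presses on something with over 40 N, if the wrist force passes 120 N, or if a joint passes its speed limit or range.

## Working session

There is one attempt and no reset: what is moved stays moved. The work goes in short steps, Python scripts to look and compute and a tool call to move; the robot and the scene stay as the last step left them, time stands still between calls to the robot, and variables do not carry over. Pictures are saved under pics/ and viewed, at most 10 in all, crops included, and the job is handed in when it is done.

Besides the shell and the picture viewer there is one more tool, called as a command line: name --pt "numbers of a row" for each row, then --argument value for the rest. drive_tool: Moves the arm, as the interface text tells. Its arguments: {"type":"object","properties":{"steps":{"type":"array"},"newtons":{"type":"number"}},"required":["steps"]}

```bash
mkdir -p pics; cat > h.py <<'E'
from station import *
import numpy as np, cv2
from scipy.spatial.transform import Rotation as R
def grab(n):
    s=state(); f=grab_frame(n)
    if n=="wrist":
        T=np.eye(4); T[:3,:3]=R.from_quat(s["orientation"]).as_matrix(); T[:3,3]=s["position"]
        f["world_from_camera"]=T@np.array(f["tool_from_camera"])
    np.savez(n+".npz",**f); return f
def cloud(f):
    z=f["z_map"]; K=np.array([[f["fx"],0,f["cx"]],[0,f["fy"],f["cy"]],[0,0,1.]])
    v,u=np.mgrid[:400,:640]
    p=cv2.undistortPoints(np.stack([u,v],-1).reshape(-1,1,2).astype(float),K,np.array(f["dist_coeffs"])).reshape(400,640,2)
    P=np.concatenate([p*z[...,None],z[...,None]],-1)
    W=f["world_from_camera"]; Q=P@W[:3,:3].T+W[:3,3]; Q[z==0]=np.nan; return Q
E
python3 - <<'E'
from h import *
a=grab("scene");b=grab("side")
cv2.imwrite("pics/a.png",cv2.cvtColor(a["frame"],4)); cv2.imwrite("pics/b.png",cv2.cvtColor(b["frame"],4))
print(state())
E
```

```text
{'clock': 0.1, 'joints': array([ 1.16599067e+00,  8.74351026e-02,  1.75226070e-01,  1.65977325e+00,
       -1.57854380e-06,  1.57084018e+00]), 'dq': array([ 0.00073394, -0.00159393,  0.00178757,  0.00068889, -0.0006162 ,
        0.00014076]), 'effort': array([-1.59542815e-03, -5.21561587e+01,  4.65653479e+01,  1.60310621e-02,
       -5.96478208e-05, -1.86309975e-06]), 'position': array([0.21654373, 0.50538782, 0.24164395]), 'orientation': array([ 2.01045129e-01,  9.79581801e-01, -5.81033367e-04, -1.18416507e-04]), 'force': array([-0.01913921, -0.03732966, -0.16883715]), 'ft_torque': array([0.02734641, 0.01716388, 0.00168391]), 'gripper_force': 0.0, 'grip_width': 0.08541366652277907}
```

View pics/a.png

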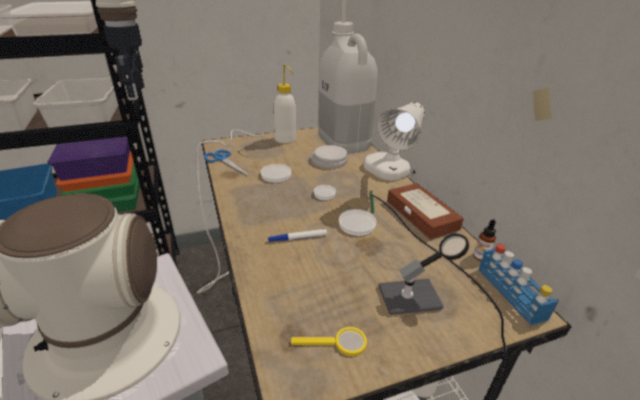

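View pics/b.png

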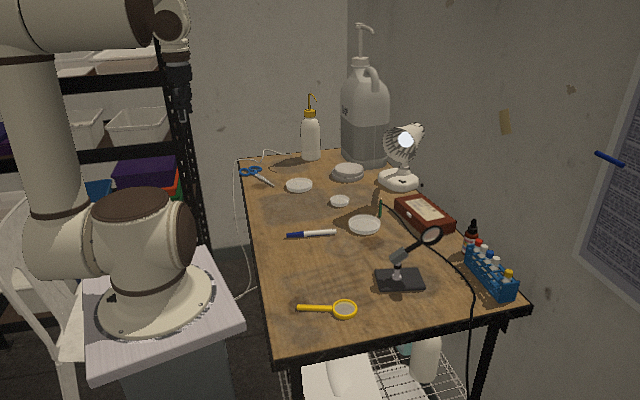

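The scene view shows the black lens in its stand (glass at 454,246; sleeve at 412,268; base at 410,297). The small dish is at (324,192), with large dishes at (357,222) and (276,173), and a stacked one at (329,156). The yellow decoy is at (340,341).

```bash
python3 - <<'E'
from h import *
for n,pts in (("scene",dict(small=(324,191),A=(357,221),B=(276,172),stack=(329,153),glassc=(454,246),frameR=(467,243),frametop=(458,235),handle1=(430,260),handle2=(424,263),sleeve=(412,269),base=(425,297),bl=(383,296),yel=(351,342),red=(420,205),tubes=(515,270),pen=(372,203),lamp=(405,122),vial=(487,240))),("side",dict(small=(340,200),A=(364,225),glass=(431,236),handle=(416,246),handle2=(411,249),sleeve=(401,255),red=(425,212)))):
    f=np.load(n+".npz"); Q=cloud(f)
    print(n,f["world_from_camera"].round(3).tolist(), f["fx"])
    for k,(u,v) in pts.items(): print(k,np.nanmedian(Q[v-1:v+2,u-1:u+2].reshape(-1,3),0).round(3))
f=np.load("scene.npz");im=cv2.cvtColor(f["frame"],4)
c1=cv2.resize(im[215:325,365:485],None,fx=5,fy=5,interpolation=2)
cv2.imwrite("pics/c.png",c1)
E
```

```text
scene [[0.829, -0.293, 0.476, 0.054], [-0.558, -0.462, 0.689, -0.532], [0.018, -0.837, -0.547, 0.546], [0.0, 0.0, 0.0, 1.0]] 380.06690696124014
small [0.568 0.17  0.013]
A [0.554 0.013 0.015]
B [0.51  0.328 0.015]
stack [0.696 0.324 0.03 ]
glassc [ 0.546 -0.249  0.126]
frameR [ 0.556 -0.265  0.139]
frametop [ 0.566 -0.24   0.135]
handle1 [ 0.512 -0.232  0.098]
handle2 [ 0.503 -0.228  0.092]
sleeve [ 0.481 -0.221  0.083]
base [ 0.51  -0.242  0.014]
bl [ 0.449 -0.195  0.012]
yel [ 0.335 -0.24   0.009]
red [ 0.708 -0.04   0.037]
tubes [ 0.667 -0.313  0.058]
pen [0.645 0.061 0.008]
lamp [0.712 0.052 0.219]
vial [ 0.699 -0.229  0.059]
side [[0.873, -0.239, 0.424, 0.001], [-0.487, -0.401, 0.776, -0.771], [-0.015, -0.884, -0.467, 0.597], [0.0, 0.0, 0.0, 1.0]] 404.37630153757533
small [0.57  0.162 0.011]
A [0.549 0.003 0.012]
glass [ 0.543 -0.251  0.123]
handle [ 0.518 -0.238  0.099]
handle2 [ 0.508 -0.234  0.091]
sleeve [ 0.486 -0.228  0.08 ]
red [ 0.712 -0.057  0.035]
```

View pics/c.png

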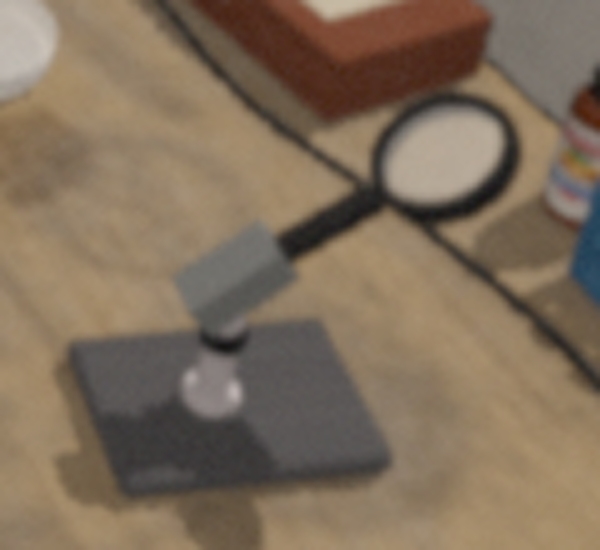

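drive_tool --pt "-30.5 -35 0 0 0 0 1" --pt "-30.5 -35 0 0 0 0 1" --pt "-30.5 -35 0 0 0 0 1" --pt "-30.5 -35 0 0 0 0 1" --pt "-30.5 -35 0 0 0 0 1" --pt "-30.5 -35 0 0 0 0 1" --pt "-30.5 -35 0 0 0 0 1" --pt "-30.5 -35 0 0 0 0 1"

```text
clock: 0.9
position: [0.3306, 0.1503, 0.2422]
orientation: [0.201, 0.98, 0.0, 0.0]
force: [1.2, -0.3, -0.1]
grip_width: 0.0851
gripper_force: 0.0
```

drive_tool --pt "-30.5 -35 0 0 0 0 1" --pt "-30.5 -35 0 0 0 0 1" --pt "-30.5 -35 0 0 0 0 1" --pt "-30.5 -35 0 0 0 0 1" --pt "-30.5 -35 0 0 0 0 1" --pt "-30.5 -35 0 0 0 0 1" --pt "-30.5 -35 0 0 0 0 1" --pt "-30.5 -35 0 0 0 0 1"

```text
clock: 1.7
position: [0.4447, -0.2035, 0.242]
orientation: [0.201, 0.98, 0.0, -0.0]
force: [0.7, 0.3, 0.0]
grip_width: 0.0856
gripper_force: 0.0
```

drive_tool --pt "0 0 0 0 -0.11 0 1" --pt "0 0 0 0 -0.11 0 1" --pt "0 0 0 0 -0.11 0 1" --pt "0 0 0 0 -0.11 0 1" --pt "0 0 0 0 -0.11 0 1" --pt "0 0 0 0 -0.11 0 1" --pt "0 0 0 0 0 0 1" --pt "0 0 0 0 0 0 1"

```text
clock: 2.5
position: [0.4443, -0.2012, 0.2428]
orientation: [0.19, 0.927, -0.065, 0.317]
force: [0.2, 0.4, 0.3]
grip_width: 0.0854
gripper_force: 0.0
```

```bash
python3 - <<'E'
from h import *
f=grab("wrist"); cv2.imwrite("pics/w1.png",cv2.cvtColor(f["frame"],4)); s=state(); print(s["clock"],s["position"],s["joints"].round(2),R.from_quat(s["orientation"]).as_matrix().round(3).tolist())
# dish circle fits from scene and side clouds
for n in ("scene","side"):
    Q=cloud(np.load(n+".npz")).reshape(-1,3)
    m=(np.hypot(Q[:,0]-.57,Q[:,1]-.165)<.05)&(Q[:,2]>.009)&(Q[:,2]<.03); P=Q[m][:,:2].astype(np.float32)
    print(n,m.sum(),cv2.minEnclosingCircle(P),P.mean(0))
    c=Q[(np.hypot(Q[:,0]-.53,Q[:,1]-.155)<.16)&(Q[:,2]>.04)]; print(len(c), c[:5])
E
```

```text
2.55 [ 0.44491965 -0.20152649  0.24335059] [-0.44 -0.72 -0.6   1.03  0.02 -0.02] [[-0.727, 0.394, 0.563], [0.311, 0.919, -0.241], [-0.612, -0.0, -0.791]]
scene 232 ((0.5705645084381104, 0.16914652287960052), 0.031178664416074753) [0.5685764 0.1671996]
85 [[0.66882176 0.07569689 0.24595464]
 [0.66552629 0.07842201 0.24332827]
 [0.6691045  0.07877914 0.2425543 ]
 [0.66698876 0.0827219  0.23931097]
 [0.66649662 0.07900153 0.24056625]]
side 149 ((0.5718896389007568, 0.16692093014717102), 0.032151710242033005) [0.56977713 0.16755308]
58 [[0.66985175 0.08024597 0.24004861]
 [0.66621446 0.07977253 0.23794007]
 [0.6663677  0.07555799 0.2391227 ]
 [0.66693941 0.08489688 0.23345419]
 [0.66919408 0.08333008 0.23351251]]
```

View pics/w1.png

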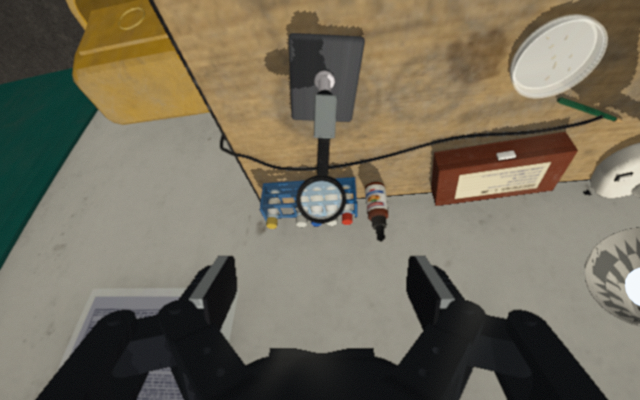

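The wrist view shows the sleeve at (325,115), the mouth at about (323,138), the handle running to (322,177), and the glass centre at (322,199).

```bash
python3 - <<'E'
from h import *
f=np.load("wrist.npz"); Q=cloud(f); im=f["frame"].astype(int)
reg=np.zeros((400,640),bool); reg[138:226,290:350]=1
m=reg&(im.max(-1)<70)&(Q[...,2]>.075)&(Q[...,2]<.17)
P=Q[m]; v,u=np.where(m); print(m.sum(),u.min(),u.max(),v.min(),v.max())
c=P.mean(0); U,S,Vt=np.linalg.svd(P-c); d=Vt[0]*np.sign(Vt[0][0]); n=Vt[2]*np.sign(Vt[2][2])
print("x dir svd",d,"n",n,"S",S)
h=P[(v>=140)&(v<=172)]; ch=h.mean(0); 
dh=np.linalg.svd(h-ch)[2][0]; dh*=np.sign(dh[0]); print("handle mean",ch,"dir",dh)
r=m.copy(); r[:178]=0; fr=Q[r]; 
# circle centre in plane from frame pixels (image ellipse)
vv,uu=np.where(r); e=cv2.minEnclosingCircle(np.stack([uu,vv],1).astype(np.float32)); print("frame img",e, "frame 3d mean",fr.mean(0), fr.min(0),fr.max(0))
ex=np.cross(n,[1,0,0]);ex/=np.linalg.norm(ex);ey=np.cross(n,ex);c2=fr.mean(0)
q=np.stack([(fr-c2)@ex,(fr-c2)@ey],1).astype(np.float32); o,rad=cv2.minEnclosingCircle(q); lc=c2+ex*o[0]+ey*o[1]; print("lens ctr",lc,rad)
ax=lc-ch; L=np.linalg.norm(ax); ax/=L; print("axis",ax,"L",L,"pitch",np.degrees(np.arcsin(ax[2])),"az",np.degrees(np.arctan2(ax[1],ax[0])))
g=lc-.045*ax; print("grip from lens centre (surface)",g)
sl=np.zeros_like(m); sl[100:134,317:333]=1; print("sleeve row pts",[Q[vv,324].round(4).tolist() for vv in (105,115,125,132,136,140,144,150,160,170)])
E
```

```text
988 297 346 138 222
x dir svd [ 0.72381546 -0.35869325  0.58943221] n [-0.53175854  0.25437566  0.80779074] S [0.80142318 0.39575178 0.03821607]
handle mean [ 0.51285788 -0.22819797  0.09708897] dir [ 0.73723346 -0.34826337  0.57896412]
frame img ((321.1097412109375, 199.21951293945312), 25.045150756835938) frame 3d mean [ 0.54513117 -0.24398896  0.12324049] [ 0.52422578 -0.26966553  0.10547908] [ 0.56747217 -0.21941283  0.13915666]
lens ctr [ 0.54636729 -0.24428688  0.12414802] 0.026132307946681976
axis [ 0.72882272 -0.34993037  0.58852882] L 0.045977448269450515 pitch 36.05267847076482 az -25.647105258438664
grip from lens centre (surface) [ 0.51357027 -0.22854001  0.09766423]
sleeve row pts [[0.4748, -0.2107, 0.0721], [0.4806, -0.2132, 0.0785], [0.4881, -0.2164, 0.0829], [0.4926, -0.2183, 0.0871], [0.495, -0.2193, 0.0896], [0.5017, -0.2221, 0.0875], [0.5034, -0.2228, 0.0911], [0.5082, -0.2249, 0.094], [0.5163, -0.2283, 0.0991], [0.5245, -0.2318, 0.1045]]
```

```bash
cat >> h.py <<'E'
def rel(Rt,pt):
    s=state(); R0=R.from_quat(s["orientation"]); 
    return (R0.inv().apply(np.array(pt)-s["position"])*1000).round(1), (R0.inv()*R.from_matrix(Rt)).as_rotvec().round(4)
def frame(pitch,az):
    p,a=np.radians([pitch,az]); x=np.array([np.cos(p)*np.cos(a),np.cos(p)*np.sin(a),np.sin(p)]); y=np.array([-np.sin(a),np.cos(a),0]); z=np.cross(x,y)
    return np.stack([-x,y,-z],1)
E
python3 - <<'E'
from h import *
Rt=frame(36.5,-25.6); tz=Rt[:,2]; g=np.array([.5155,-.2295,.0945])
pt=g+.008*tz
t,r=rel(Rt,pt-.1*tz); print(t,r)
E
```

```text
[29.1  4.4 72.2] [0.0253 0.0219 0.0335]
```

drive_tool --pt "7.3 1.1 18 0 0 0 1" --pt "7.3 1.1 18 0 0 0 1" --pt "7.3 1.1 18 0 0 0 1" --pt "7.2 1.1 18 0 0 0 1" --pt "0 0 0 0.0253 0.0219 0.0335 1" --pt "0 0 20 0 0 0 1" --pt "0 0 20 0 0 0 0.4" --pt "0 0 0 0 0 0 0.4"

```text
clock: 3.35
position: [0.4879, -0.2161, 0.1328]
orientation: [0.21, 0.927, -0.069, 0.303]
force: [-1.1, 1.6, -0.5]
grip_width: 0.06
gripper_force: 0.0
```

```bash
python3 - <<'E'
from h import *
f=grab("wrist"); cv2.imwrite("pics/w2.png",cv2.cvtColor(f["frame"],4)); Q=cloud(f)
s=state(); print(s["grip_width"]); T=R.from_quat(s["orientation"])
im=f["frame"].astype(int)
t=T.inv().apply((Q-s["position"]).reshape(-1,3)).reshape(400,640,3)
m=(im.max(-1)<70)&(np.abs(t[...,1])<.035)&(np.abs(t[...,2]-.05)<.03)
v,u=np.where(m); print(m.sum(),u.min(),u.max(),v.min(),v.max())
for r in range(v.min(),v.max(),8):
    q=t[r][m[r]]; 
    if len(q): print(r,u[v==r].min(),u[v==r].max(),(q.mean(0)*1000).round(1),((q[:,1].min()*1000).round(1),(q[:,1].max()*1000).round(1)))
Rt=frame(36.5,-25.6); tz=Rt[:,2]; g=np.array([.5155,-.2295,.0945]); print(rel(Rt,g+.008*tz))
E
```

```text
0.05958096264927846
3724 265 375 52 324
52 267 373 [112.6  -0.2  75.8] (np.float64(-33.6), np.float64(33.5))
60 265 314 [107.7 -19.3  73.8] (np.float64(-34.9), np.float64(-3.8))
68 266 315 [103.3 -19.1  76.9] (np.float64(-34.9), np.float64(-3.2))
76 275 304 [ 98.6 -20.   79.5] (np.float64(-29.7), np.float64(-10.6))
140 310 332 [58.1  0.6 66.9] (np.float64(-6.7), np.float64(8.0))
212 312 328 [15.5 -0.  46.3] (np.float64(-5.1), np.float64(5.0))
220 312 329 [10.1  0.3 46.4] (np.float64(-5.2), np.float64(5.7))
228 312 329 [ 4.6  0.  46.3] (np.float64(-5.2), np.float64(5.8))
236 312 329 [-1.3  0.3 46.8] (np.float64(-5.3), np.float64(5.9))
244 312 328 [-6.9 -0.1 46.7] (np.float64(-5.4), np.float64(5.2))
252 312 329 [-12.7   0.3  46.5] (np.float64(-5.4), np.float64(6.0))
260 308 333 [-20.    0.3  48.8] (np.float64(-8.4), np.float64(8.9))
268 294 345 [-25.1  -0.5  47.1] (np.float64(-18.4), np.float64(17.2))
276 288 352 [-31.2   0.7  46.8] (np.float64(-22.4), np.float64(22.2))
284 286 355 [-37.2   3.6  46.3] (np.float64(-23.5), np.float64(24.2))
292 284 356 [-43.8   1.9  46.4] (np.float64(-25.1), np.float64(25.0))
300 285 354 [-50.6  -2.3  46.7] (np.float64(-24.8), np.float64(23.8))
308 289 351 [-57.3   1.3  46.6] (np.float64(-22.2), np.float64(21.9))
316 296 344 [-64.6   0.7  47. ] (np.float64(-17.5), np.float64(17.1))
(array([-1.4, -0.1, 58.3]), array([-0.0001, -0.004 ,  0.0001]))
```

View pics/w2.png

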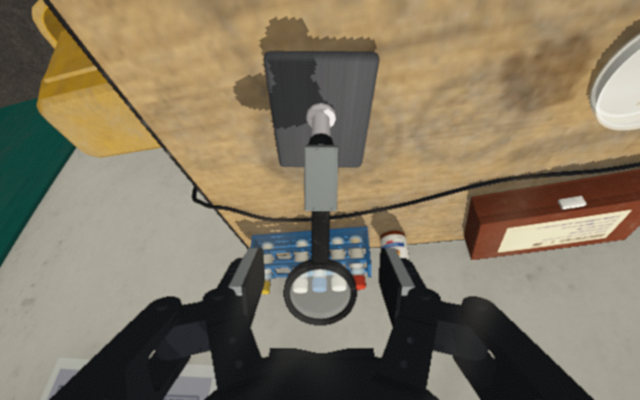

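The wrist view shows the handle centred between the pads (column 320), the glass centre at (320,293) and the sleeve mouth at row ~210. So the grip point lies straight ahead, with 58 mm to go.

drive_tool --pt "0 0 15 0 0 0 0.2" --pt "0 0 15 0 0 0 0.2" --pt "0 0 14 0 0 0 0.2" --pt "0 0 14 0 0 0 0.2" --pt "0 0 0 0 0 0 0.0" --pt "0 0 0 0 0 0 -0.3" --pt "0 0 0 0 0 0 -0.4" --pt "0 0 0 0 0 0 -0.5" --newtons 40

```text
clock: 4.2
position: [0.5187, -0.231, 0.09]
orientation: [0.21, 0.926, -0.07, 0.306]
force: [0.8, -0.7, 0.7]
grip_width: 0.0212
gripper_force: 0.0
```

drive_tool --pt "0 0 0 0 0 0 -1" --pt "0 0 0 0 0 0 -1" --pt "0 0 0 0 0 0 -1" --pt "0 0 0 0 0 0 -1" --pt "0 0 0 0 0 0 -1" --pt "0 0 0 0 0 0 -1" --pt "0 0 0 0 0 0 -1" --pt "0 0 0 0 0 0 -1"

```text
clock: 5.0
position: [0.5187, -0.231, 0.0896]
orientation: [0.21, 0.926, -0.07, 0.306]
force: [-4.0, 0.9, 5.6]
grip_width: 0.011
gripper_force: 41.3
```

```bash
python3 - <<'E'
from h import *
f=grab("wrist"); cv2.imwrite("pics/w3.png",cv2.cvtColor(f["frame"],4)); s=state(); print(s)
E
```

```text
{'clock': 5.05, 'joints': array([-0.40780979, -0.46930462, -0.75062192,  0.65067012, -0.02321594,
        0.03134979]), 'dq': array([-0.00203558,  0.00031909,  0.00102235,  0.00057131, -0.00052069,
       -0.00047144]), 'effort': array([ 1.66836292e-01, -2.08814764e+01,  4.98896456e+01, -6.44894913e+00,
        5.11096849e-02,  6.54834701e-03]), 'position': array([ 0.5187079 , -0.23102605,  0.08957631]), 'orientation': array([ 0.21034616,  0.92576972, -0.06957805,  0.30637202]), 'force': array([-3.42161315,  0.83563637,  5.56259065]), 'ft_torque': array([ 0.15342453,  0.50681312, -0.01598668]), 'gripper_force': 41.28671586513519, 'grip_width': 0.010764993968633872}
```

View pics/w3.png

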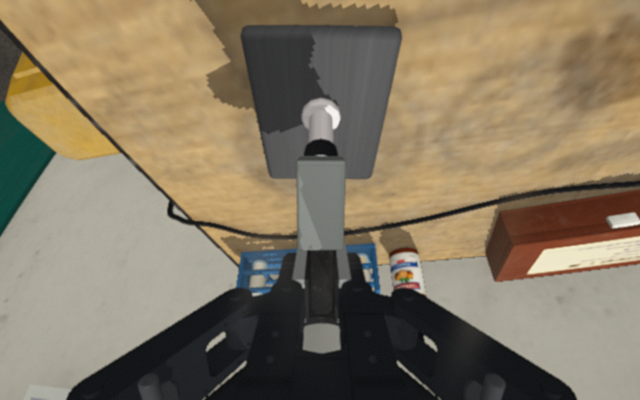

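The view shows the pads closed on the handle just outside the sleeve mouth at (322,250). There is a small side load, so I ease it slightly and draw straight out along the handle.

drive_tool --pt "0 0 -0.7 0 0 0 -1" --pt "-3 0 0 0 0 0 -1" --pt "-6 0 0 0 0 0 -1" --pt "-7 0 0 0 0 0 -1" --pt "-8 0 0 0 0 0 -1" --pt "-8 0 0 0 0 0 -1" --pt "-8 0 0 0 0 0 -1" --pt "-8 0 0 0 0 0 -1"

```text
clock: 5.85
position: [0.5535, -0.2477, 0.1184]
orientation: [0.21, 0.926, -0.069, 0.306]
force: [-1.1, 0.3, 1.0]
grip_width: 0.0112
gripper_force: 40.5
```

drive_tool --pt "-8 0 0 0 0 0 -1" --pt "-8 0 0 0 0 0 -1" --pt "-8 0 -8 0 0 0 -1" --pt "-4 0 -15 0 0 0 -1" --pt "0 0 -15 0 0 0 -1" --pt "0 0 -15 0 0 0 -1" --pt "0 0 -10 0 0 0 -1" --pt "0 0 0 0 0 0 -1"

```text
clock: 6.65
position: [0.5395, -0.2409, 0.1876]
orientation: [0.21, 0.925, -0.07, 0.307]
force: [0.9, -0.9, 0.4]
grip_width: 0.011
gripper_force: 40.5
```

```bash
python3 - <<'E'
from h import *
f=grab("side"); cv2.imwrite("pics/s2.png",cv2.cvtColor(f["frame"],4)); s=state(); print(s["position"],s["force"],s["grip_width"],s["joints"].round(2))
# small dish final target: level, az choose
for az in (0,16,-15): 
    Rt=frame(0,az); u=-Rt[:,0]; g=np.array([.570,.168,.1])-.045*u; print(az,g+.008*Rt[:,2])
E
```

```text
[ 0.53948782 -0.24097847  0.1863512 ] [ 0.37510816 -0.30466855 -0.42091425] 0.010922307911341363 [-0.41 -0.44 -0.54  0.83 -0.02  0.03]
0 [0.525 0.168 0.092]
16 [0.52674322 0.15559632 0.092     ]
-15 [0.52653334 0.17964686 0.092     ]
```

View pics/s2.png

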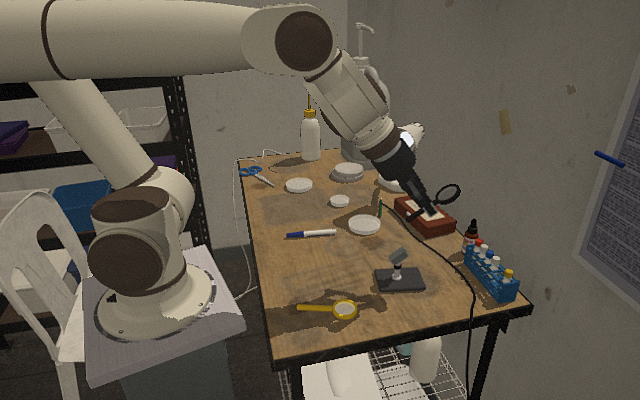

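The side view shows the lens out of the sleeve and held (glass at 448,193). Next I level it, turn it, and carry it over.

drive_tool --pt "0 0 0 0 0.1274 0 -1" --pt "0 0 0 0 0.1274 0 -1" --pt "0 0 0 0 0.1274 0 -1" --pt "0 0 0 0 0.1274 0 -1" --pt "0 0 0 0 0.1274 0 -1" --pt "0 0 0 0 0 -0.149 -1" --pt "0 0 0 0 0 -0.149 -1" --pt "0 0 0 0 0 -0.149 -1"

```text
clock: 7.5
position: [0.5398, -0.2411, 0.1831]
orientation: [-0.003, 1.0, 0.0, -0.001]
force: [0.1, 0.2, -0.2]
grip_width: 0.0109
gripper_force: 40.5
```

drive_tool --pt "5 10 0 0 0 0 -1" --pt "5 25 0 0 0 0 -1" --pt "5 35 0 0 0 0 -1" --pt "0 40 0 0 0 0 -1" --pt "0 40 0 0 0 0 -1" --pt "0 40 0 0 0 0 -1" --pt "0 40 0 0 0 0 -1" --pt "0 40 0 0 0 0 -1"

```text
clock: 8.3
position: [0.5234, 0.0311, 0.1849]
orientation: [0.003, 1.0, -0.0, 0.001]
force: [1.1, 0.4, -0.4]
grip_width: 0.0108
gripper_force: 40.5
```

drive_tool --pt "0 40 5 0 0 0 -1" --pt "0 40 5 0 0 0 -1" --pt "0 30 10 0 0 0 -1" --pt "0 20 10 0 0 0 -1" --pt "0 9 10 0 0 0 -1" --pt "0 0 0 0 0 0 -1" --pt "0 0 0 0 0 0 -1" --pt "0 0 0 0 0 0 -1"

```text
clock: 9.1
position: [0.5245, 0.1672, 0.1457]
orientation: [0.001, 1.0, -0.0, 0.001]
force: [0.5, -0.4, -0.0]
grip_width: 0.011
gripper_force: 40.5
```

```bash
python3 - <<'E'
from h import *
f=grab("side"); a=grab("scene"); s=state(); print(s["clock"],s["position"],R.from_quat(s["orientation"]).as_matrix().round(3).tolist())
w=grab("wrist")
A=cv2.resize(cv2.cvtColor(a["frame"],4)[120:250,240:440],None,fx=4,fy=4,interpolation=2)[:,:790]; cv2.imwrite("pics/a3.png",A)
cv2.imwrite("pics/w4.png",cv2.cvtColor(w["frame"],4))
for n,F in (("scene",a),("side",f)):
    Q=cloud(F); im=F["frame"].astype(int); P=Q-s["position"]
    m=(im.max(-1)<75)&(np.hypot(Q[...,0]-s["position"][0]-.045,Q[...,1]-s["position"][1])<.045)&(abs(P[...,2])<.035)
    v,u=np.where(m); print(n,m.sum(),u.min() if len(u) else 0,u.max() if len(u) else 0,v.min() if len(u) else 0,v.max() if len(u) else 0,np.median(Q[m],0))
E
```

```text
9.2 [0.52457478 0.16727549 0.1457718 ] [[-1.0, 0.002, 0.002], [0.002, 1.0, -0.0], [-0.002, -0.0, -1.0]]
scene 36 317 336 140 148 [0.55546263 0.1466534  0.15515959]
side 85 327 348 150 166 [0.56001087 0.15031591 0.15204166]
```

View pics/a3.png

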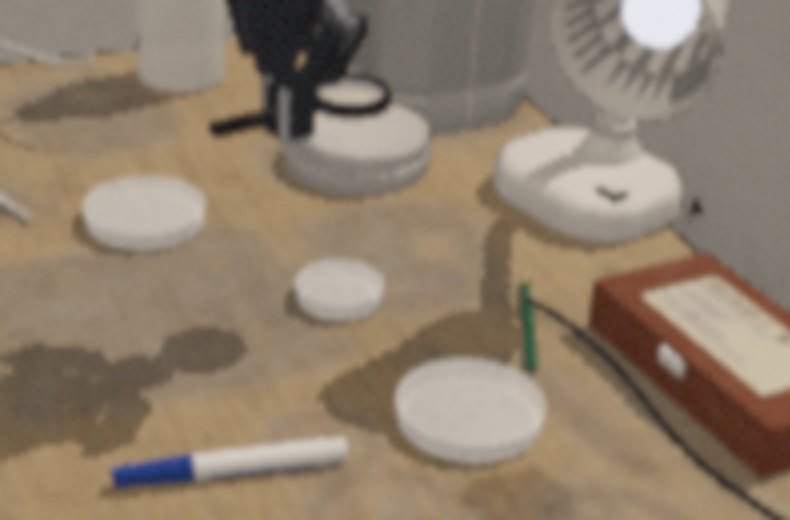

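The lens (ring at crop 350,95) is level-looking, above and behind the small dish (crop 338,290) as seen from this view. I descend next.

drive_tool --pt "0 0 8 0 0 0 -1" --pt "0 0 12 0 0 0 -1" --pt "0 0 12 0 0 0 -1" --pt "0 0 12 0 0 0 -1" --pt "0 0 9 0 0 0 -1" --pt "0 0 0 0 0 0 -1" --pt "0 0 0 0 0 0 -1" --pt "0 0 0 0 0 0 -1"

```text
clock: 10.05
position: [0.5246, 0.1682, 0.0927]
orientation: [-0.0, 1.0, -0.0, 0.001]
force: [-0.3, -0.1, -0.0]
grip_width: 0.0107
gripper_force: 40.5
```

```bash
python3 - <<'E'
from h import *
f=grab("side"); a=grab("scene"); s=state(); print(s["clock"],s["position"],R.from_quat(s["orientation"]).as_matrix().round(3).tolist())
out=[]
for n,F,(u0,v0) in (("scene",a,(324,165)),("side",f,(340,175))):
    Q=cloud(F); im=F["frame"].astype(int)
    m=(im.max(-1)<80)&(Q[...,0]>.537)&(Q[...,0]<.61)&(abs(Q[...,1]-.168)<.045)&(abs(Q[...,2]-.1)<.02)
    P=Q[m]; c=P.mean(0); N=np.linalg.svd(P-c)[2][2]; N*=np.sign(N[2]); v,u=np.where(m)
    o,r=cv2.minEnclosingCircle(P[:,:2].astype(np.float32)); print(n,m.sum(),"mean",c.round(4),"normal",N.round(3),"circ",o,r,(u.min(),u.max(),v.min(),v.max()))
    d=(np.hypot(Q[...,0]-.57,Q[...,1]-.168)<.05)&(Q[...,2]>.009)&(Q[...,2]<.03); print(" dish",d.sum(),cv2.minEnclosingCircle(Q[d][:,:2].astype(np.float32)))
    im=cv2.cvtColor(F["frame"],4); out.append(cv2.resize(im[v0-50:v0+50,u0-48:u0+48],None,fx=4,fy=4,interpolation=2))
cv2.imwrite("pics/fin.png",np.hstack(out))
E
```

```text
10.15 [0.52460899 0.16819722 0.09273059] [[-1.0, -0.0, 0.002], [-0.0, 1.0, -0.0], [-0.002, -0.0, -1.0]]
scene 58 mean [0.5593 0.1503 0.1007] normal [-0.043 -0.035  0.998] circ (0.5690507888793945, 0.1671084314584732) 0.028574541211128235 (np.int64(318), np.int64(335), np.int64(157), np.int64(168))
 dish 232 ((0.56931471824646, 0.17024566233158112), 0.031995244324207306)
side 75 mean [0.5659 0.1552 0.0981] normal [-0.014 -0.051  0.999] circ (0.5681050419807434, 0.16485194861888885) 0.02927190251648426 (np.int64(332), np.int64(348), np.int64(170), np.int64(179))
 dish 151 ((0.5708616375923157, 0.16629500687122345), 0.03112390823662281)
```

View pics/fin.png

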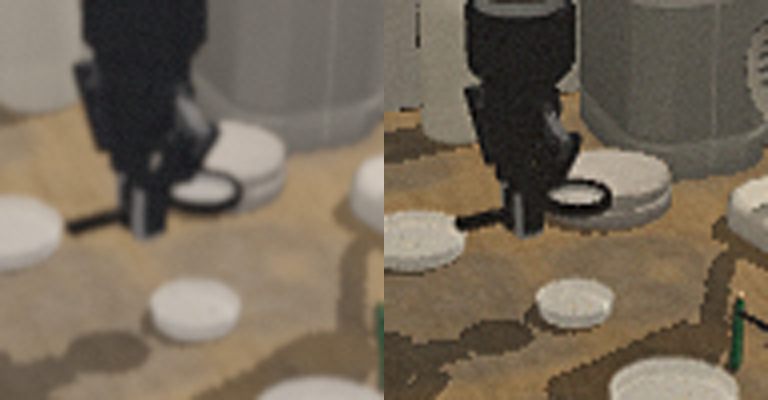

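The lens ring hangs about 10 cm up over the small dish in both views. I make one averaged check of the tilt, using the tail of the handle as well.

```bash
python3 - <<'E'
from h import *
for n in ("scene","side"):
    H=[];T=[]
    for i in range(8):
        F=grab(n); Q=cloud(F); im=F["frame"].astype(int)
        b=(im.max(-1)<80)&(abs(Q[...,2]-.1)<.015)
        H.append(Q[b&(Q[...,0]>.545)&(Q[...,0]<.605)&(abs(Q[...,1]-.168)<.035)]); T.append(Q[b&(Q[...,0]>.465)&(Q[...,0]<.508)&(abs(Q[...,1]-.168)<.02)])
    H=np.vstack(H);T=np.vstack(T)
    for nm,P in (("ring",H),("tail",T),("both",np.vstack([H,T]))):
        c=P.mean(0); A=np.c_[P-c,np.ones(len(P))][:,[0,1,3]]; k=np.linalg.lstsq(A,P[:,2],rcond=None)[0]
        print(n,nm,len(P),c.round(4),"slope deg x,y",np.degrees(k[:2]).round(2),"x",P[:,0].min().round(3),P[:,0].max().round(3),"y",P[:,1].min().round(3),P[:,1].max().round(3))
s=state(); print(s["clock"],s["position"],s["gripper_force"],abs(s["dq"]).max())
E
```

```text
scene ring 405 [0.5613 0.1486 0.1004] slope deg x,y [2.4  3.84] x 0.545 0.593 y 0.139 0.188
scene tail 340 [0.4896 0.1639 0.1025] slope deg x,y [-1.09  9.63] x 0.47 0.508 y 0.158 0.171
scene both 745 [0.5286 0.1556 0.1014] slope deg x,y [-0.69  3.83] x 0.47 0.593 y 0.139 0.188
side ring 621 [0.5681 0.1561 0.0973] slope deg x,y [1.24 2.18] x 0.545 0.596 y 0.137 0.193
side tail 347 [0.4883 0.1631 0.0987] slope deg x,y [-0.82 11.53] x 0.47 0.508 y 0.156 0.173
side both 968 [0.5395 0.1586 0.0978] slope deg x,y [-0.59  3.11] x 0.47 0.596 y 0.137 0.193
10.95 [0.52428172 0.16808674 0.09210636] 40.45806884765625 0.001704067390873224
```

```bash
python3 -c "
from station import *
print(sign_off())"
```

```text
the job is handed in; nothing more can be done
None
```

The job is handed in: the gripper is holding the lens by its handle over the small dish, about 10 cm above the table. It is centred to within about 3 mm and level along the handle to within about 1°. Sideways tilt read 2–4°, which I put down to camera bias and did not correct. The dishes were not touched.

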